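# Index the router jig's sled and lock it

## Task

Pump the red pedal of the router jig until the slot in the sled is exactly below the green wing stud (the red line on the sled meets the fixed red pointer; do not go past it, the sled does not run back), moving the sled with the pedal only. Then let the pedal come up, turn the wing fully anticlockwise to line its blade up with the slot, push the stud right down through the slot and turn it a quarter turn clockwise to its stop, so that it stays down and locked. Leave the other things on the bench where they are.

Things in the scene. Friction and masses are not known exactly. Their poses are not given: they have to be found in the camera images.
- jig: Router jig fixed to the bench: plywood board 200 (x) by 460 mm (y), 12 mm thick. Origin on the bench top; +y is the sled's travel, +x points away from the robot, z up. In jig mm: pump lever pivot at (0,-60,107), lever along -y with the red pedal at its end; wing stud axis at (0,110) in a grey bridge over the sled, 190 (x) by 30 mm (y), top 85 mm high. Black router, 232 mm high, at (135,275).
- pipe (a point): Point on the centre line of the metal extraction pipe (44 mm diameter, 200 mm up) that runs 70 mm either way along jig y over the pedal (16 mm in +x of its centre), then bends to legs at jig x 85 mm, y -270 and -90. A gripper pointing straight down on the pedal hits it at the bottom of the stroke: lean the tool back about 40 degrees, fingers pointing down and away from the robot.
- paddle (a point): Centre of the top face of the red pedal, 46 (x) by 52 mm (y), 14 mm thick, on the end of the pump lever; 149 mm above the bench when up. Moves with the lever; x is the jig's x. When up it lies 6 mm in -x, 128 mm along -y and 42 mm above the pivot, top sloping up 0.26 rad towards -y; a full stroke lowers it 53 mm. Press it down from above with closed fingers.
- pump (a joint): Lever angle, rad: 0 up, 0.40 down at a hard stop. A spring brings it up. Moving the sled takes 10 to 16 N on the pedal. One full stroke (down to the stop and fully up again) moves the sled one 10 mm tooth (the first stroke 3 to 13 mm, till the pawl is in step).
- sled (a joint): Sled travel along jig +y, m. 0.060 = slot exactly under the stud (3.5 mm either way will do). Starts between 0 and 0.030. After a full stroke it stands at 0.010, 0.020 ... 0.060 (within about 0.7 mm) and stays (stiff, 20 N). Aluminium plate, top 46 mm above the bench, with a dark brown panel 18 mm thick on it; the robot must not touch it.
- slot (a point): Centre of the slot in the sled's plate, on its top face, 46 mm above the bench. Slot 36 mm along jig x by 16 mm along y. Must come vertically below wing_grip. The sled's red line lies 80 mm further along +y and meets the red pointer on the jig when the slot is there.
- wing_grip (a point): Grip point of the green wing knob: on its axis, 134 mm above the bench when up. The wing is a bar 46 mm long (this point's x), 13 mm thick (its y), from 23 mm below to 13 mm above this point, white line along its top; under it a round hub 34 mm across. Grip it from straight above across its thickness.
- wing (a joint): Wing angle, rad, growing clockwise seen from above: 0 = anticlockwise stop, wing and blade along jig x, in line with the slot; 1.57 = clockwise stop, wing along jig y (locked if the stud is down). Starts between 0.5 and 1.2. Turns with about 0.03 N m, stays where left.
- stud (a joint): How far the stud is pushed down, m: 0 up, 0.018 fully down. A spring (3 to 6 N) lifts it unless locked; turned while down it rests at 0.015, its blade (28 x 8 x 6 mm) hooked under the sled's plate. If blade and slot do not line up it stops at 0.003.
- strip: Bystander, leave alone: pale wooden strip 130 x 28 x 10 mm lying flat. Origin at the centre of its underside.
- pencil: Bystander, leave alone: red carpenter's pencil 160 x 10 x 8 mm lying flat. Origin at the centre of its underside.
- offcut: Bystander, leave alone: brown wooden offcut 50 x 42 x 18 mm lying on the jig's base board beside the pump lever, on the robot's side. Origin at the centre of its underside.
- tape: Bystander, leave alone: yellow and black tape measure 62 x 34 x 58 mm, standing. Origin at the centre of its underside.
- bottle_a: Bystander, leave alone: white bottle with a green cap, 76 mm across, 200 mm high, near the red pedal's end of the jig. Origin at the centre of its underside.
- bottle_b: Bystander, leave alone: second such bottle. Origin at the centre of its underside.
- mallet: Bystander, leave alone: hammer with wooden handle, 260 mm long, lying flat. Origin at the centre of its underside.

How it is judged:
By the outcome, as a careful person would: the job done as asked, in the order asked, and still so for the second after the job is handed in, with the robot touching nothing.
It also fails if it takes over 64 s, if anything falls off the work surface, if the arm or the gripper's body presses on something with over 40 N, if the wrist force passes 120 N, or if a joint passes its speed limit or range.

## Robot

A 6-joint arm with a two-finger parallel gripper is mounted at the origin on the work surface. World frame = base frame: x ahead of the robot, y to its left, z up, the work surface at z = 0. Lengths are in m, angles in rad, forces in N, time in s.
With the tool pointing down it reaches from about 0.35 to 0.85 m from the base axis. Payload 8.1 kg.
Tool frame: the origin (TCP) lies midway between the tips of the shut fingers; the grasp point (between the pads) lies 19 mm behind it; z points along the fingers, y is the direction in which the jaws open and shut (so a half turn about z gives the same grasp; the last joint's range is limited). The gripper opens to 85 mm and grips with 20 to 120 N. Pads are 22 mm wide; open, the fingers measure 114 mm over their backs; the gripper's body (76 mm by 85 mm) begins 54 mm behind the grasp point. The pads swing forward as they close: fully open they stand 13 mm farther back than shut.
Start: joints at [1.018, 0.13, 1.488, -0, 1.523, -0.085], TCP at [0.271, 0.536, 0.231] pointing down, gripper open.
Joint ranges: [-2.96, 2.96], [-0.89, 2.26], [0.02, 2.5], [-1.34, 4.48], [0, 2.73], [-2.66, 2.66]. Speed limits (rad/s): [2.39, 2.39, 2.79, 3.14, 3.14, 3.14].

## Interface

Orientations are given as a rotation vector (axis times angle).
In Python, from plant import ctrl, cams gives the robot as it stands. The module is installed in compiled form; this text tells all that it offers.
- The arm moves only by the tool step_arm, never from a script. Its argument "steps" is text: rows parted by semicolons, each of 7 numbers parted by spaces: the turn, a rotation vector about the tool's x, y, z in degrees, then the shift along the tool's x, y, z in m, then the gripper's target within -1 to 1 (fully open at 1, half-way at 0, shut at -1). A call has 1 to 8 rows; each row is the pose to reach, as a shift and turn from the pose commanded when the call began, along the tool's axes at that moment; what a row does not reach only later rows make up. A row lasts 1/10 s, in which the tool goes at most 50 mm and 8.59 degrees, less where a joint would pass 70% of its speed; a pose out of reach is approached as far as the arm can. A call with a gripper value outside its range is refused whole. The fingers move at their own pace and stop on an object; the grip force is fixed at half the most. Time passes only in rows, so rows that repeat a pose let the fingers close. It gives the time, the measured TCP pose, the force and the opening at its end, in the units of the state.
- ctrl.get_state(): the state, without advancing time (a new reading comes with each control period).
- cams.snapshot(name): name is "side" or "top" or "wrist"; returns a dict with "pixels" (420x560x3 uint8, red, green, blue), "intrinsics" (3x3 intrinsics, pixels), "rvec" (rotation vector, rad) and "tvec" (3), from world to camera coordinates, as OpenCV has them. Camera axes: x right, y down, z forward; pixel columns grow to the right and rows downward; lengths in m; the calibration is good to about 2 mm. A picture is of the moment at which its call begins. There is no depth.
- ctrl.close_job(): hands the job in, once; it reports no verdict.
The state is a dict: "t": time; "qpos": joint angles; "joint_vel": joint speeds; "tau": joint torques, N m; "ee_pos": TCP position; "tool_rot": TCP orientation; "wrist_force": force on the tool from outside, world axes, zero at the start; "wrist_torque": the same for the moment, N m; "finger_gap": opening from 0.0 (shut) to 1.0 (fully open).
Only numpy, scipy, OpenCV 4.12 (cv2) and the standard library are available. Lean on these libraries where they do the work, as an engineer would, in place of code of your own. Each camera call takes 0.05 s, during which the arm holds its last target. There are 200 camera calls.

## Working session

There is one attempt and no reset: what is moved stays moved. The work goes in short steps, Python scripts to look and compute and a tool call to move; the robot and the scene stay as the last step left them, time stands still between calls to the robot, and variables do not carry over. Pictures are saved under pics/ and viewed, about 8 in all and at most 12, crops included, and the job is handed in when it is done.

Besides the shell and the picture viewer there is one more tool, called after "Emit:" as a command line: name --argument value ..., lists and objects as JSON in quotes. step_arm: Moves the arm, as the interface text tells. Its arguments: {"type":"object","properties":{"steps":{"type":"string"}},"required":["steps"]}

```bash
mkdir -p pics
cat > h.py <<'E'
import numpy as np, cv2
from scipy.spatial.transform import Rotation as R
from plant import ctrl, cams
def snap(n,fn=None):
    s=cams.snapshot(n)
    if fn: cv2.imwrite('pics/'+fn,cv2.cvtColor(s['pixels'],cv2.COLOR_RGB2BGR))
    return s
def ray(s,u,v):
    M=R.from_rotvec(s['rvec']).as_matrix(); c=-M.T@np.array(s['tvec'])
    d=M.T@np.linalg.inv(s['intrinsics'])@np.array([u,v,1.]); return c,d/np.linalg.norm(d)
def onz(s,u,v,z):
    c,d=ray(s,u,v); return c+d*(z-c[2])/d[2]
def proj(s,P):
    M=R.from_rotvec(s['rvec']).as_matrix(); p=(M@np.atleast_2d(P).T).T+s['tvec']; q=(s['intrinsics']@p.T).T
    return q[:,:2]/q[:,2:]
def tri(rs):
    A=0;b=0
    for c,d in rs:
        Q=np.eye(3)-np.outer(d,d);A=A+Q;b=b+Q@c
    return np.linalg.solve(A,b)
def st():
    s=ctrl.get_state();return s
E
python3 - <<'E'
from h import *
import pickle
a=snap('top','top0.png');b=snap('side','side0.png')
pickle.dump((a,b),open('s0.pkl','wb'))
for s in(a,b):print(ray(s,280,210))
im=np.hstack([cv2.imread('pics/top0.png'),cv2.imread('pics/side0.png')])
print(st())
E
```

```text
(array([ 0.4384105 , -0.09208177,  0.99638217]), array([ 0.19528089, -0.02727944, -0.98036789]))
(array([0.29221393, 0.47650322, 0.70858673]), array([ 0.35517849, -0.68684047, -0.6341123 ]))
{'t': 0.1, 'qpos': array([ 1.01759593e+00,  1.31114146e-01,  1.48915388e+00, -1.79388823e-05,
        1.52299515e+00, -8.54305090e-02]), 'joint_vel': array([ 0.00066555, -0.00293716, -0.00290588, -0.00053359, -0.00046929,
       -0.00056746]), 'tau': array([ 3.05982838e-03, -5.70953715e+01, -5.01941049e+01, -1.76910189e-04,
        8.19625013e-03,  2.45573051e-05]), 'ee_pos': array([0.27028343, 0.5351284 , 0.23034136]), 'tool_rot': array([-7.27971437e-01, -3.05556344e+00,  2.49983665e-03]), 'wrist_force': array([-0.43926063, -0.17631084, -0.21020826]), 'wrist_torque': array([-0.05096811,  0.04586034,  0.00703119]), 'finger_gap': 0.9993261328971283}
```

View pics/top0.png

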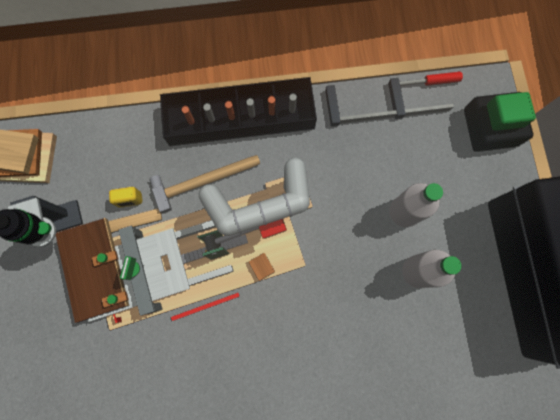

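View pics/side0.png

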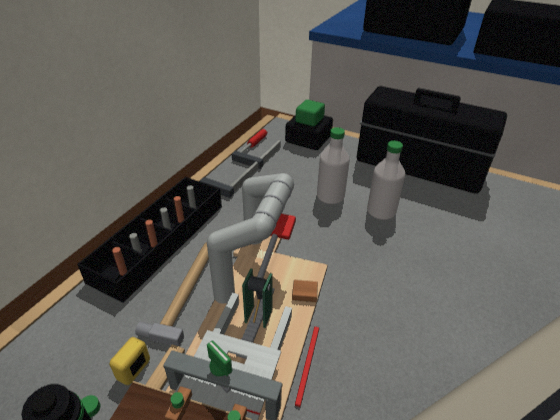

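Top view: wing about (130,268), visible part of pedal (273,229), jig board bottom right corner (303,265), pipe over the pedal, pointer near (117,320). Side view: wing (218,358), pedal (284,226), offcut (305,291).

Run:
```python
from h import *
import pickle
a,b=pickle.load(open('s0.pkl','rb'))
def crop(s,x0,x1,y0,y1,k): 
    return cv2.resize(cv2.cvtColor(s['pixels'][y0:y1,x0:x1],cv2.COLOR_RGB2BGR),None,fx=k,fy=k,interpolation=cv2.INTER_CUBIC)
p=crop(a,90,320,150,340,3.4); cv2.imwrite('pics/c1.png',p[:600,:800]); 
p=crop(b,110,340,200,420,2.7); cv2.imwrite('pics/c2.png',p[:600,:800])
def blob(s,lo,hi,box):
    x0,x1,y0,y1=box; h=cv2.cvtColor(s['pixels'],cv2.COLOR_RGB2HSV)[y0:y1,x0:x1]
    m=cv2.inRange(h,lo,hi); n,l,stt,c=cv2.connectedComponentsWithStats(m)
    for i in range(1,n):
        if stt[i,4]>=6: print(stt[i]+[x0,y0,0,0,0],c[i]+[x0,y0])
for s,w,r in((a,(90,160,240,310),(250,300,200,250)),(b,(190,250,330,390),(265,310,200,245))):
    print('wing');blob(s,(45,80,40),(85,255,255),w)
    print('red');blob(s,(0,170,60),(6,255,255),r);blob(s,(174,170,60),(180,255,255),r)
for u,v in((303,265),(109,328),(311,205)): print(u,v,onz(a,u,v,.012))
print(onz(a,130,266,.147))
```

```text
wing
[ 97 253  10   9  72] [101.43055556 257.26388889]
[120 256  20  24 268] [130.22014925 268.33208955]
[107 295  10   9  72] [111.58333333 298.875     ]
red
[261 223  25  14 170] [272.66470588 230.05294118]
wing
[207 341  25  35 506] [218.37351779 361.66798419]
red
[272 214  23  25 352] [284.19318182 226.01420455]
303 265 [ 0.50087343 -0.15555614  0.012     ]
109 328 [0.41701484 0.28994554 0.012     ]
311 205 [ 0.63730871 -0.19322025  0.012     ]
[0.53283791 0.19121565 0.147     ]
```

View pics/c1.png

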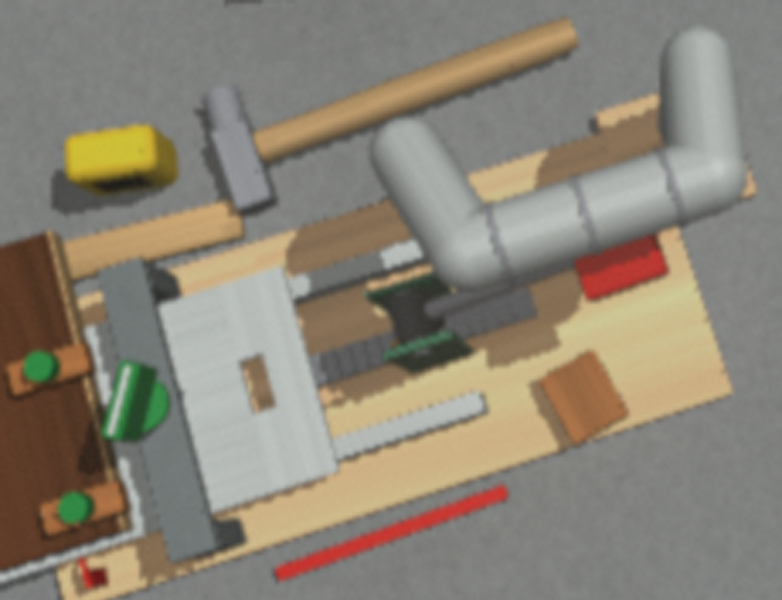

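View pics/c2.png

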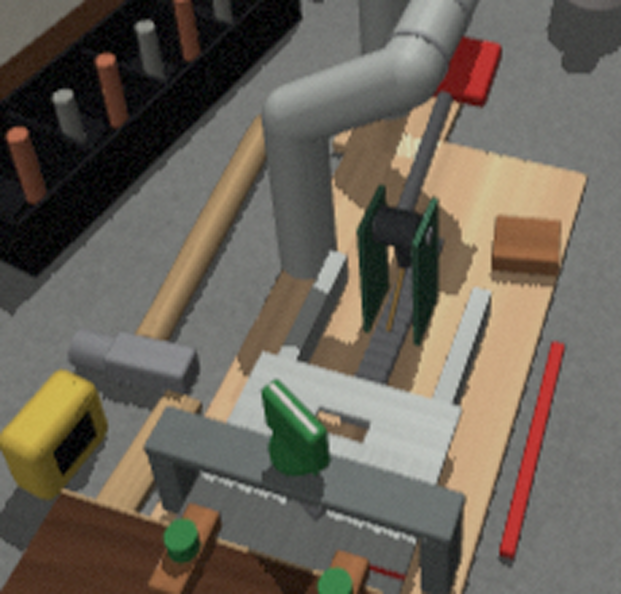

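Run:
```python
from h import *
import pickle
a,b=pickle.load(open('s0.pkl','rb'))
A=lambda x,y:(x/3.4+90,y/3.4+150)
B=lambda x,y:(x/2.7+110,y/2.7+200)
c1=onz(a,*A(727,393),.012);c2=onz(a,*A(60,600),.012);e=onz(a,*A(680,230),.012)
print('corner',c1,c2,e,'yaw',np.arctan2(-(c2-c1)[0],(c2-c1)[1]),np.arctan2((e-c1)[1],(e-c1)[0]))
print('wing',tri([ray(a,*A(118.5,402)),ray(b,*B(294,411))]),onz(a,*A(118.5,402),.147),onz(b,*B(294,411),.147))
print('wing ends',onz(a,*A(127,367),.147),onz(a,*A(110,437),.147),onz(b,*B(270,385),.147),onz(b,*B(318,437),.147))
yaw=np.arctan2(-(c2-c1)[0],(c2-c1)[1])
Rz=R.from_euler('z',yaw).as_matrix()
w=onz(a,*A(118.5,402),.147)
for y in(yaw,):
    o1=c1-Rz@[-.1,-.23,.012]; o2=w-Rz@[0,.11,.147]; print('org',o1,o2)
    o=(o1+o2)/2
    for nm,p in dict(paddle=(-.006,-.188,.149),wing=(0,.11,.147),pt=(-.1,.23,.012),offc=(-.1,-.23,.012)).items():
        P=o+Rz@p; print(nm,P,proj(a,P),proj(b,P))
# slot, pointer
print('slot jig',Rz.T@(onz(a,*A(257,383),.046)-o))
print('red line',Rz.T@(onz(a,*A(85,570),.046)-o))
# paddle corners in side
for q in((455,37),(500,42),(487,105),(440,97)): print('pad',Rz.T@(onz(b,*B(*q),.149)-o))
for q in((583,297),(667,270),(653,235)): print('padT',Rz.T@(onz(a,*A(*q),.149)-o))
```

```text
corner [ 0.49931682 -0.15724014  0.012     ] [0.42067175 0.29277175 0.012     ] [ 0.61351714 -0.14035914  0.012     ] yaw 0.1730149167264085 0.1467564992518522
wing [0.53067891 0.20211232 0.14635175] [0.52973035 0.20149004 0.147     ] [0.53134706 0.20265564 0.147     ]
wing ends [0.54931693 0.19552604 0.147     ] [0.51033085 0.20739707 0.147     ] [0.55219393 0.19551831 0.147     ] [0.51128851 0.20952307 0.147     ]
org [5.58228642e-01 8.65413126e-02 6.93889390e-18] [0.54866718 0.09313231 0.        ]
paddle [ 0.57990226 -0.09638931  0.149     ] [[272.15896566 224.43239808]] [[283.62711268 223.24441706]]
wing [0.53451108 0.19819454 0.147     ] [[126.40180107 265.59617375]] [[218.81483805 348.94996681]]
pt [0.41534569 0.29918766 0.012     ] [[104.85025496 329.31440163]] [[255.98083063 493.98698851]]
offc [ 0.49453609 -0.15394464  0.012     ] [[302.67714005 267.86350281]] [[328.82479291 267.09014554]]
slot jig [-0.00185536  0.05801063  0.046     ]
red line [-0.08423236  0.19048934  0.046     ]
pad [ 0.01282546 -0.21284964  0.149     ]
pad [-0.02106126 -0.21817824  0.149     ]
pad [-0.03188151 -0.14894154  0.149     ]
pad [ 0.00220179 -0.1461489   0.149     ]
padT [-0.0246869  -0.16009143  0.149     ]
padT [-0.02386813 -0.21184955  0.149     ]
padT [-0.00148986 -0.21014496  0.149     ]
```

The wing triangulates to (0.531, 0.202, 0.146), against 0.147 given. The slot is about 52 mm short of the stud, so the sled is near 0.008. The pedal is around (0.578, -0.095) and the jig yaw about 0.165.

```bash
cat >> h.py <<'E'
YAW=.165
def jr(): return R.from_euler('z',YAW).as_matrix()
def press_R(l=40):
    J=jr(); l=np.radians(l); z=J@[np.sin(l),0,-np.cos(l)]; y=J@[0,1,0]; return np.column_stack([np.cross(y,z),y,z])
def down_R(a):  # tool y at world yaw a (rad), pointing down
    y=np.array([np.cos(a),np.sin(a),0]);z=np.array([0,0,-1.]);return np.column_stack([np.cross(y,z),y,z])
def rel(P,Rt,s=None):
    s=s or ctrl.get_state(); R0=R.from_rotvec(s['tool_rot']).as_matrix()
    print('turn',np.round(np.degrees(R.from_matrix(R0.T@Rt).as_rotvec()),1),'shift',np.round(R0.T@(np.array(P)-s['ee_pos']),4))
E
python3 - <<'E'
from h import *
s=st(); ped=np.array([.577,-.095,.149]); Rp=press_R()
pre=ped-.08*Rp[:,2]; print(pre)
rel(pre+[0,0,.04],Rp,s)
rel([.40,.25,.28],Rp,s)
E
```

```text
[ 0.5262754  -0.10344635  0.21028356]
turn [-12.7 -38.7 -34.7] shift [-0.5164 -0.4546 -0.0192]
turn [-12.7 -38.7 -34.7] shift [-0.2443 -0.1961 -0.0494]
```

Emit:
step_arm --steps "-2 -5 -5 -0.03 -0.025 -0.03 -1; -12.7 -38.7 -34.7 -0.244 -0.196 -0.05 -1; -12.7 -38.7 -34.7 -0.244 -0.196 -0.05 -1; -12.7 -38.7 -34.7 -0.244 -0.196 -0.05 -1; -12.7 -38.7 -34.7 -0.244 -0.196 -0.05 -1; -12.7 -38.7 -34.7 -0.244 -0.196 -0.05 -1; -12.7 -38.7 -34.7 -0.244 -0.196 -0.05 -1; -12.7 -38.7 -34.7 -0.244 -0.196 -0.05 -1"

```text
t: 0.9
ee_pos: [0.4013, 0.2486, 0.2728]
tool_rot: [-0.203, 2.446, 0.058]
wrist_force: [-0.2, -0.5, -0.9]
finger_gap: 0.002
```

Run:
```python
from h import *
s=st();print(s['t'],s['ee_pos'],s['qpos'],s['wrist_force']); ped=np.array([.577,-.095,.149]); Rp=press_R()
rel(ped-.08*Rp[:,2]+[0,0,.02],Rp,s)
```

```text
0.9 [0.40134224 0.2485558  0.27275078] [ 0.70600429 -0.88951003  2.34216613 -0.38397962  1.11072254 -0.96121338] [-0.21334729 -0.49725779 -0.85258396]
turn [-0.6 -0.6  0.2] shift [-0.0221 -0.3671  0.0781]
```

Emit:
step_arm --steps "0 0 0 -0.022 -0.367 0.078 -1; 0 0 0 -0.022 -0.367 0.078 -1; 0 0 0 -0.022 -0.367 0.078 -1; 0 0 0 -0.022 -0.367 0.078 -1; 0 0 0 -0.022 -0.367 0.078 -1; 0 0 0 -0.022 -0.367 0.078 -1; 0 0 0 -0.022 -0.367 0.078 -1; 0 0 0 -0.022 -0.367 0.078 -1"

```text
t: 1.7
ee_pos: [0.5265, -0.0921, 0.2384]
tool_rot: [-0.199, 2.434, 0.07]
wrist_force: [1.1, 0.6, 0.5]
finger_gap: -0.001
```

Run:
```python
from h import *
s=st();print(s['t'],s['ee_pos'],s['qpos']); 
a=snap('top');b=snap('side');w=snap('wrist')
im=np.hstack([cv2.resize(a['pixels'][190:290,200:320],(480,400)),cv2.resize(b['pixels'][190:290,230:320],(360,400))])
im=im[:, :800]
cv2.imwrite('pics/d.png',cv2.cvtColor(im,cv2.COLOR_RGB2BGR))
cv2.imwrite('pics/w1.png',cv2.cvtColor(w['pixels'],cv2.COLOR_RGB2BGR))
import pickle;pickle.dump((a,b,w,s),open('s1.pkl','wb'))
```

```text
1.7 [ 0.52648857 -0.09207707  0.23836248] [-0.57497696 -0.6813018   2.29932586  0.52864363  1.03111369 -2.46984285]
```

View pics/w1.png

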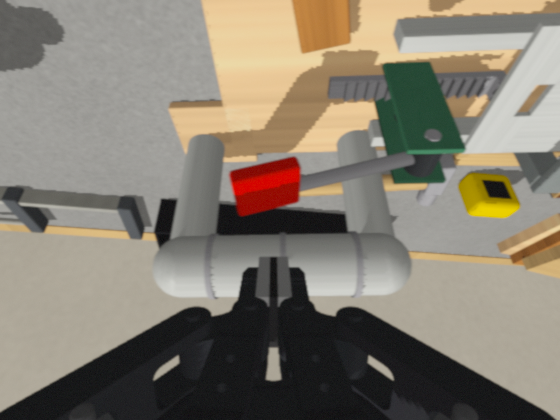

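Wrist view: the pedal's top face spans about (232,175) to (300,200), with the lever running right to the green brackets. The pipe is below it in the image, on the far side. The fingertips at (275,290) are clear.

Run:
```python
from h import *
import pickle
a,b,w,s=pickle.load(open('s1.pkl','rb'))
h=cv2.cvtColor(w['pixels'],cv2.COLOR_RGB2HSV)
for vmin in(120,200,235):
    m=cv2.inRange(h,(0,170,vmin),(8,255,255)); m[:, :215]=0;m[:,320:]=0;m[:140]=0;m[230:]=0
    c=max(cv2.findContours(m,0,1)[0],key=cv2.contourArea)
    print(vmin,cv2.contourArea(c),cv2.approxPolyDP(c,4,True)[:,0].tolist())
    r=cv2.moments(c);u,v=r['m10']/r['m00'],r['m01']/r['m00'];print(u,v,onz(w,u,v,.149))
for z,n in((.149,'pad'),): print(proj(w,[.577,-.095,z]))
# wing & jig via wrist? pivot/lever check
hb=cv2.cvtColor(b['pixels'],cv2.COLOR_RGB2HSV)
```

```text
120 2848.0 [[294, 158], [231, 172], [241, 215], [297, 200], [299, 168]]
266.03558052434454 185.64846676029958 [ 0.57237187 -0.09378847  0.149     ]
200 659.5 [[297, 170], [233, 183], [234, 193], [297, 180]]
265.1614859742229 182.13646702047006 [ 0.5682588  -0.09499288  0.149     ]Traceback (most recent call last):
  File "<stdin>", line 7, in <module>
ValueError: max() iterable argument is empty
```

Run:
```python
from h import *
import pickle
a,b,w,s=pickle.load(open('s1.pkl','rb'))
print('cam',ray(w,280,210))
J=jr()
for c in((.577,-.095,.149),(.572,-.094,.149)):
  for z in(0,-.014):
    P=[np.array(c)+J@(R.from_euler('x',-.26).as_matrix()@[x,y,z]) for x,y in((-.023,-.026),(.023,-.026),(.023,.026),(-.023,.026))]
    print(c,z,proj(w,P).round().tolist())
Rp=press_R(); rel(np.array([.572,-.094,.149])-.03*Rp[:,2],Rp,s); rel(np.array([.572,-.094,.149]),Rp,s)
```

```text
cam (array([ 0.37703423, -0.11880357,  0.29517541]), array([ 0.83084336,  0.14979561, -0.53596696]))
(0.577, -0.095, 0.149) 0 [[225.0, 177.0], [233.0, 213.0], [296.0, 199.0], [299.0, 162.0]]
(0.577, -0.095, 0.149) -0.014 [[222.0, 162.0], [229.0, 199.0], [291.0, 186.0], [293.0, 147.0]]
(0.572, -0.094, 0.149) 0 [[227.0, 173.0], [234.0, 210.0], [298.0, 196.0], [302.0, 157.0]]
(0.572, -0.094, 0.149) -0.014 [[223.0, 157.0], [231.0, 196.0], [293.0, 182.0], [296.0, 143.0]]
turn [-0.2  0.2 -0.1] shift [ 0.0235 -0.0092  0.0671]
turn [-0.2  0.2 -0.1] shift [ 0.0236 -0.0091  0.0971]
```

Emit:
step_arm --steps "0 0 0 0.007 -0.005 0.045 -1; 0 0 0 0.014 -0.009 0.08 -1; 0 0 0 0.014 -0.009 0.092 -1; 0 0 0 0.014 -0.009 0.092 -1; 0 0 0 0.018 -0.009 0.096 -1; 0 0 0 0.021 -0.009 0.100 -1; 0 0 0 0.024 -0.009 0.103 -1; 0 0 0 0.024 -0.009 0.103 -1"

```text
t: 2.65
ee_pos: [0.5751, -0.0913, 0.1434]
tool_rot: [-0.199, 2.435, 0.071]
wrist_force: [1.3, -1.3, 3.6]
finger_gap: 0.003
```

Run:
```python
from h import *
s=st();print(s['t'],s['ee_pos'],s['qpos'],s['wrist_force'])
rel([.577,-.094,.149-.04],press_R(),s)
w=snap('wrist','w2.png');a=snap('top')
```

```text
2.65 [ 0.57508419 -0.09132432  0.14335762] [-0.49941356 -0.39156579  2.29064358  0.61372786  0.75544347 -2.58340594] [ 1.26399447 -1.25552637  3.62100684]
turn [-0.1  0.1 -0. ] shift [ 0.021  -0.0029  0.0272]
```

View pics/w2.png

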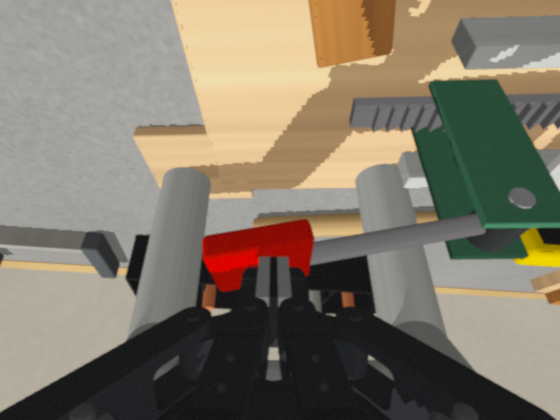

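Wrist view: the closed tips rest on the pedal near its centre at about (262,265), clear of both pipe legs. Joint 6 is close to its limit, so I'll back off and roll the tool about its own axis.

Emit:
step_arm --steps "0 0 0 0 -0.003 -0.02 -1; 0 0 8 0 -0.003 -0.02 -1; 0 0 16 0 -0.003 -0.02 -1; 0 0 24 0 -0.003 -0.02 -1; 0 0 32 0 -0.003 -0.02 -1; 0 0 40 0 -0.003 -0.02 -1; 0 0 40 0 -0.003 -0.02 -1"

```text
t: 3.45
ee_pos: [0.562, -0.096, 0.1572]
tool_rot: [0.659, 2.394, 0.377]
wrist_force: [0.2, -0.1, -0.6]
finger_gap: -0.0
```

Run:
```python
from h import *
s=st();print(s['t'],s['ee_pos'],s['qpos'],s['wrist_force'])
R0=R.from_rotvec(s['tool_rot']).as_matrix()
J=jr()
for nm,P in dict(up=(0,0,.155),mid=(0,-.004,.125),q=(0,-.006,.105),low=(0,-.006,.098),bot=(0,-.006,.094)).items():
    p=np.array([.577,-.095,0])+J@[P[0],P[1],0];p[2]=P[2];print(nm);rel(p,R0,s)
```

```text
3.45 [ 0.56202086 -0.09597223  0.1572349 ] [-0.52854659 -0.45107859  2.30406186  0.59950197  0.81182014 -1.8758961 ] [ 0.16806363 -0.11225871 -0.60027399]
up
turn [0. 0. 0.] shift [-0.0086  0.0053  0.0113]
mid
turn [0. 0. 0.] shift [ 0.0035 -0.0101  0.0343]
q
turn [0. 0. 0.] shift [ 0.012  -0.0199  0.0497]
low
turn [0. 0. 0.] shift [ 0.0155 -0.0228  0.055 ]
bot
turn [0. 0. 0.] shift [ 0.0174 -0.0245  0.0581]
```

Emit:
step_arm --steps "0 0 0 -0.009 0.005 0.011 -1; 0 0 0 -0.003 -0.002 0.023 -1; 0 0 0 0.0035 -0.010 0.034 -1; 0 0 0 0.008 -0.015 0.042 -1; 0 0 0 0.012 -0.020 0.050 -1; 0 0 0 0.0155 -0.023 0.055 -1; 0 0 0 0.0155 -0.023 0.055 -1"

```text
t: 4.15
ee_pos: [0.5807, -0.1021, 0.1015]
tool_rot: [0.651, 2.389, 0.375]
wrist_force: [2.6, 0.8, 10.4]
finger_gap: -0.001
```

Emit:
step_arm --steps "0 0 0 0.0014 -0.0013 0.0023 -1; 0 0 0 0.0028 -0.0026 0.0046 -1; 0 0 0 0.0042 -0.0039 0.0069 -1; 0 0 0 0.0042 -0.0039 0.0069 -1"

```text
t: 4.55
ee_pos: [0.5856, -0.1054, 0.0999]
tool_rot: [0.648, 2.377, 0.37]
wrist_force: [2.3, 0.5, 30.9]
finger_gap: -0.002
```

Emit:
step_arm --steps "0 0 0 -0.010 0.010 -0.018 -1; 0 0 0 -0.020 0.021 -0.036 -1; 0 0 0 -0.029 0.032 -0.051 -1; 0 0 0 -0.029 0.032 -0.055 -1"

```text
t: 4.95
ee_pos: [0.5763, -0.0965, 0.1624]
tool_rot: [0.65, 2.391, 0.374]
wrist_force: [0.4, -0.4, 0.2]
finger_gap: -0.007
```

```bash
cat >> h.py <<'E'
OA=np.array([.5465,.092,0])
def look(fn=None):
    a=snap('top');s=st();J=jr()
    p=a['pixels'][225:335,85:215]
    if fn: cv2.imwrite('pics/'+fn,cv2.cvtColor(cv2.resize(p,None,fx=5,fy=5,interpolation=2),cv2.COLOR_RGB2BGR))
    return a
E
python3 - <<'E'
from h import *
s=st();print(s['t'],s['ee_pos'],s['wrist_force'])
a=look('t3.png')
import pickle;pickle.dump(a,open('s3.pkl','wb'))
E
```

```text
4.95 [ 0.57629964 -0.09654894  0.16235359] [ 0.36008792 -0.40287779  0.16298111]
```

View pics/t3.png

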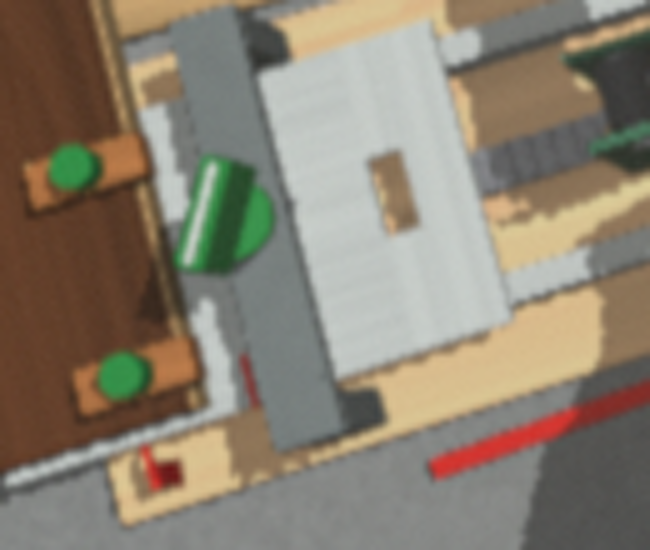

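The slot is at crop (395,190), i.e. pixel (164,263). The sled's red line is at (134.6,300) and the fixed pointer near (115,318). The sled moved a few mm.

```bash
cat >> h.py <<'E'
def slot(a,v=False):
    img=a['pixels'].astype(int); x0,y0=95,235
    p=img[y0:320,x0:185]; warm=((p[...,0]-p[...,2])>35).astype(np.uint8)
    n,l,stt,c=cv2.connectedComponentsWithStats(warm); out=[]
    for i in range(1,n):
        if 25<stt[i,4]<130: 
            P=onz(a,c[i][0]+x0,c[i][1]+y0,.042); out.append((stt[i,4],np.round(c[i]+[x0,y0],1),np.round(jr().T@(P-OA),4)))
    return out
E
python3 - <<'E'
from h import *
import pickle
a0=pickle.load(open('s0.pkl','rb'))[0];a3=pickle.load(open('s3.pkl','rb'))
for a in(a0,a3):
    print(*slot(a),sep='\n')
    h=cv2.cvtColor(a['pixels'],cv2.COLOR_RGB2HSV);m=cv2.inRange(h,(0,130,60),(6,255,255))|cv2.inRange(h,(172,130,60),(180,255,255));m[:, :105]=0;m[:,160:]=0;m[:290]=0;m[330:]=0
    n,l,s,c=cv2.connectedComponentsWithStats(m)
    for i in range(1,n): print('red',s[i],c[i],jr().T@(onz(a,*c[i],.046)-OA))
J=jr()
print('expected pointer',proj(a3,[OA+J@[-.09,.19,.046]]), 'wing',jr().T@(np.array([.5307,.2021,.147])-OA))
# jig frame refs: board corners
for u,v in((303.8,265.6),(85+125/5,225+522/5)): print('corner',J.T@(onz(a3,u,v,.012)-OA))
E
```

```text
(np.int32(87), array([181.5, 245. ]), array([0.0327, 0.0124, 0.042 ]))
(np.int32(81), array([165.4, 262.8]), array([0.0047, 0.0562, 0.042 ]))
(np.int32(73), array([177.8, 315.8]), array([-0.1141,  0.0572,  0.042 ]))
red [113 314   8   9  35] [116.57142857 319.        ] [-0.08298818  0.18389826  0.046     ]
(np.int32(84), array([163.3, 263.2]), array([0.005 , 0.0608, 0.042 ]))
(np.int32(26), array([183.3, 268.3]), array([-0.0185,  0.0211,  0.042 ]))
(np.int32(74), array([177.8, 315.8]), array([-0.1141,  0.0572,  0.042 ]))
red [134 298   1   1   1] [134. 298.] [-0.0505166   0.13828615  0.046     ]
red [113 314   8   9  35] [116.57142857 319.        ] [-0.08298818  0.18389826  0.046     ]
expected pointer [[114.47796583 323.07130662]] wing [0.00249877 0.11119985 0.147     ]
corner [-0.08749075 -0.23804571  0.012     ]
corner [-0.09878448  0.21503166  0.012     ]
```

Emit:
step_arm --steps "0 0 0 0.010 -0.011 0.019 -1; 0 0 0 0.019 -0.021 0.037 -1; 0 0 0 0.0255 -0.0285 0.049 -1; 0 0 0 0.028 -0.031 0.0535 -1; 0 0 0 0.028 -0.031 0.0535 -1; 0 0 0 0.028 -0.031 0.0535 -1"

```text
t: 5.6
ee_pos: [0.5845, -0.1054, 0.0998]
tool_rot: [0.651, 2.379, 0.37]
wrist_force: [-5.1, -1.2, 34.9]
finger_gap: -0.002
```

Emit:
step_arm --steps "0 0 0 -0.010 0.010 -0.018 -1; 0 0 0 -0.020 0.021 -0.036 -1; 0 0 0 -0.028 0.031 -0.0535 -1; 0 0 0 -0.028 0.031 -0.0535 -1"

```text
t: 6.0
ee_pos: [0.5759, -0.0966, 0.1614]
tool_rot: [0.652, 2.391, 0.374]
wrist_force: [0.2, -0.7, 0.7]
finger_gap: 0.003
```

Run:
```python
from h import *
s=st();print(s['t'],s['ee_pos'],s['wrist_force'])
print(*slot(look()),sep='\n')
```

```text
6.0 [ 0.57592385 -0.09663979  0.16138368] [ 0.21940826 -0.7055361   0.74071618]
(np.int32(86), array([159.2, 264.7]), array([0.0045, 0.0703, 0.042 ]))
(np.int32(93), array([181.5, 271.2]), array([-0.0235,  0.0263,  0.042 ]))
(np.int32(74), array([177.8, 315.8]), array([-0.1141,  0.0572,  0.042 ]))
```

Moved 9.5 mm, one tooth. I'll do two more strokes, then look.

Emit:
step_arm --steps "0 0 0 0.010 -0.011 0.019 -1; 0 0 0 0.019 -0.021 0.037 -1; 0 0 0 0.0255 -0.0285 0.049 -1; 0 0 0 0.028 -0.031 0.0535 -1; 0 0 0 0.028 -0.031 0.0535 -1; 0 0 0 0.018 -0.021 0.035 -1; 0 0 0 0.009 -0.010 0.017 -1; 0 0 0 0 0 0 -1"

```text
t: 6.85
ee_pos: [0.574, -0.0957, 0.1574]
tool_rot: [0.656, 2.396, 0.377]
wrist_force: [1.8, 0.4, -0.1]
finger_gap: -0.001
```

Run:
```python
from h import *
s=st();print(s['t'],s['ee_pos'],s['wrist_force'])
print(*slot(look('t5.png')),sep='\n')
```

```text
6.85 [ 0.57402083 -0.09566094  0.15744436] [ 1.77577689  0.44472908 -0.12059923]
(np.int32(88), array([156.3, 265.6]), array([0.0044, 0.0768, 0.042 ]))
(np.int32(74), array([177.8, 315.8]), array([-0.1141,  0.0572,  0.042 ]))
```

View pics/t5.png

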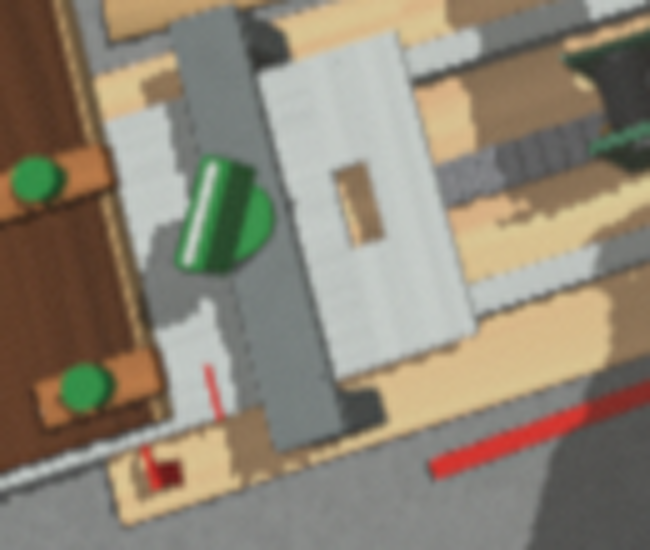

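One tooth was incomplete: 6.5 mm, probably a short stroke. The sled's red line is at crop (222,418) and the pointer at (151,463), about 35 mm to go, so the sled is near 0.0265. I'll do fuller strokes with a longer hold.

Emit:
step_arm --steps "0 0 0 0.010 -0.011 0.019 -1; 0 0 0 0.019 -0.021 0.037 -1; 0 0 0 0.0255 -0.0285 0.049 -1; 0 0 0 0.028 -0.031 0.0535 -1; 0 0 0 0.028 -0.031 0.0535 -1; 0 0 0 0.028 -0.031 0.0535 -1"

```text
t: 7.5
ee_pos: [0.5844, -0.1062, 0.0995]
tool_rot: [0.652, 2.379, 0.369]
wrist_force: [-14.1, -5.1, 40.7]
finger_gap: -0.0
```

Emit:
step_arm --steps "0 0 0 -0.010 0.010 -0.018 -1; 0 0 0 -0.020 0.021 -0.036 -1; 0 0 0 -0.028 0.031 -0.0535 -1; 0 0 0 -0.028 0.031 -0.0535 -1"

```text
t: 7.9
ee_pos: [0.5758, -0.0966, 0.1606]
tool_rot: [0.653, 2.391, 0.375]
wrist_force: [0.1, 0.5, 0.4]
finger_gap: -0.003
```

Run:
```python
from h import *
s=st();print(s['t'],s['ee_pos'],s['wrist_force'])
print(*slot(look()),sep='\n')
```

```text
7.9 [ 0.575787   -0.09656079  0.16063819] [0.14791306 0.54113769 0.39569661]
(np.int32(87), array([155.7, 265.8]), array([0.0043, 0.0783, 0.042 ]))
(np.int32(74), array([177.8, 315.8]), array([-0.1141,  0.0572,  0.042 ]))
```

Emit:
step_arm --steps "0 0 0 0.009 -0.011 0.019 -1; 0 0 0 0.018 -0.021 0.037 -1; 0 0 0 0.0245 -0.0285 0.048 -1; 0 0 0 0.027 -0.0305 0.052 -1; 0 0 0 0.027 -0.0305 0.052 -1; 0 0 0 0.027 -0.0305 0.052 -1"

```text
t: 8.55
ee_pos: [0.5837, -0.1061, 0.0999]
tool_rot: [0.654, 2.38, 0.369]
wrist_force: [-4.7, -6.5, 30.6]
finger_gap: 0.003
```

Emit:
step_arm --steps "0 0 0 -0.009 0.010 -0.018 -1; 0 0 0 -0.019 0.021 -0.036 -1; 0 0 0 -0.027 0.0305 -0.052 -1; 0 0 0 -0.027 0.0305 -0.052 -1"

```text
t: 8.95
ee_pos: [0.5756, -0.0964, 0.16]
tool_rot: [0.654, 2.392, 0.375]
wrist_force: [0.6, 0.5, 0.8]
finger_gap: -0.0
```

Run:
```python
from h import *
s=st();print(s['t'],s['ee_pos'],s['wrist_force'])
print(*slot(look()),sep='\n')
```

```text
8.95 [ 0.57563223 -0.09643276  0.16000518] [0.55966169 0.54300078 0.82419855]
(np.int32(89), array([150.6, 267.5]), array([0.0039, 0.0898, 0.042 ]))
(np.int32(74), array([177.8, 315.8]), array([-0.1141,  0.0572,  0.042 ]))
```

Emit:
step_arm --steps "0 0 0 0.009 -0.011 0.019 -1; 0 0 0 0.018 -0.021 0.037 -1; 0 0 0 0.0245 -0.0285 0.048 -1; 0 0 0 0.027 -0.0305 0.052 -1; 0 0 0 0.027 -0.0305 0.052 -1; 0 0 0 0.027 -0.0305 0.052 -1"

```text
t: 9.6
ee_pos: [0.5842, -0.1065, 0.1]
tool_rot: [0.655, 2.379, 0.369]
wrist_force: [7.7, -7.0, 21.6]
finger_gap: 0.001
```

Emit:
step_arm --steps "0 0 0 -0.009 0.010 -0.018 -1; 0 0 0 -0.019 0.021 -0.036 -1; 0 0 0 -0.027 0.0305 -0.052 -1; 0 0 0 -0.027 0.0305 -0.052 -1"

```text
t: 10.0
ee_pos: [0.5755, -0.0964, 0.1597]
tool_rot: [0.654, 2.392, 0.375]
wrist_force: [0.5, -0.3, 0.9]
finger_gap: 0.0
```

Run:
```python
from h import *
s=st();print(s['t'],s['ee_pos'],s['wrist_force'])
print(*slot(look('t6.png')),sep='\n')
```

```text
10.0 [ 0.5755394  -0.09637785  0.15971605] [ 0.4750531  -0.26387766  0.91771112]
(np.int32(82), array([146.6, 269.2]), array([0.0028, 0.0992, 0.042 ]))
(np.int32(74), array([177.8, 315.8]), array([-0.1141,  0.0572,  0.042 ]))
```

View pics/t6.png

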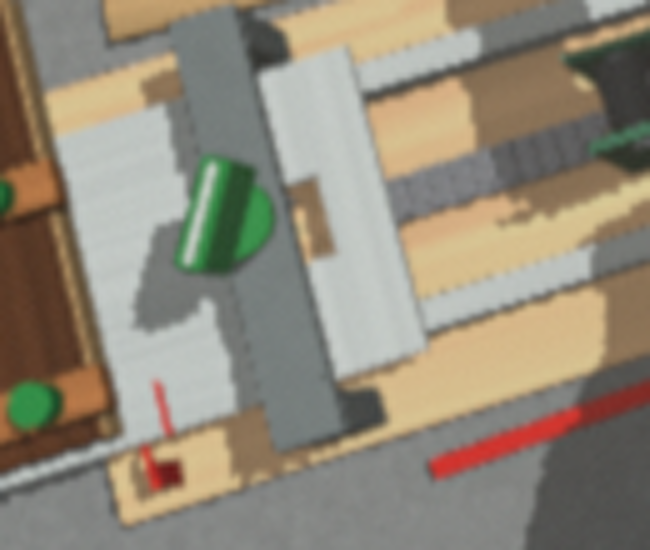

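The red line is at crop (172,435) and the pointer tip at (143,447). That leaves about one tooth (10 to 13 mm, with some parallax), so one more stroke.

Emit:
step_arm --steps "0 0 0 0.009 -0.011 0.019 -1; 0 0 0 0.018 -0.021 0.037 -1; 0 0 0 0.0245 -0.0285 0.048 -1; 0 0 0 0.027 -0.0305 0.052 -1; 0 0 0 0.027 -0.0305 0.052 -1; 0 0 0 0.027 -0.0305 0.052 -1"

```text
t: 10.65
ee_pos: [0.5842, -0.1065, 0.1]
tool_rot: [0.655, 2.379, 0.369]
wrist_force: [7.6, -6.5, 23.5]
finger_gap: -0.002
```

Emit:
step_arm --steps "0 0 0 -0.009 0.010 -0.018 -1; 0 0 0 -0.019 0.021 -0.036 -1; 0 0 0 -0.027 0.0305 -0.052 -1; 0 0 0 -0.032 0.035 -0.090 -1; 0 0 0 -0.034 0.038 -0.130 -1; 0 0 0 -0.034 0.038 -0.130 -1"

```text
t: 11.25
ee_pos: [0.5333, -0.1028, 0.2287]
tool_rot: [0.653, 2.389, 0.374]
wrist_force: [0.1, -0.3, 0.7]
finger_gap: 0.003
```

Run:
```python
from h import *
s=st();print(s['t'],s['ee_pos'],s['qpos'],s['wrist_force'])
a=snap('top')
p=a['pixels'][285:330,95:150];p=cv2.resize(p,None,fx=8,fy=8,interpolation=2)
b=snap('side');q=cv2.resize(b['pixels'][300:420,170:300],None,fx=2.7,fy=3,interpolation=2)
im=np.hstack([p,q]);cv2.imwrite('pics/t7.png',cv2.cvtColor(im,cv2.COLOR_RGB2BGR)) if 0 else None
c=np.zeros((360,440+351,3),np.uint8);c[:360,:440]=p;c[:360,440:]=q;cv2.imwrite('pics/t7.png',cv2.cvtColor(c,cv2.COLOR_RGB2BGR))
import pickle;pickle.dump((a,b),open('s7.pkl','wb'))
ax=np.array([.5307,.2021]); ang=YAW+np.pi/2-.46
rel([*(ax-[.0,.0]),.26],down_R(ang),s);rel([.42,.08,.29],down_R(ang),s)
```

```text
11.25 [ 0.53329427 -0.10277612  0.22865015] [-0.59025646 -0.6335193   2.28924751  0.54726032  1.0048995  -1.8117036 ] [ 0.1480179  -0.2614617   0.73916091]
turn [ 21.8  33.9 -13.1] shift [0.15   0.2672 0.0054]
turn [ 21.8  33.9 -13.1] shift [ 0.1449  0.1375 -0.1005]
```

View pics/t7.png

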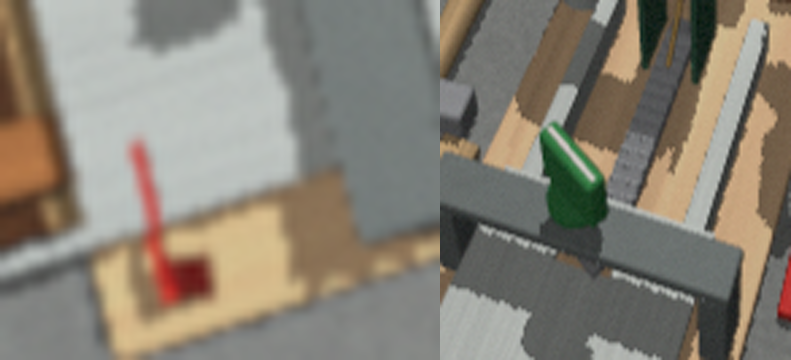

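Red line and pointer now form one straight line (crop (135,145) to (170,300)), so the sled is at 0.060. The pedal is up and free. Next, the wing.

Emit:
step_arm --steps "0 0 0 0.03 0.03 -0.03 -1; 21.8 33.9 -13.1 0.145 0.138 -0.10 -1; 21.8 33.9 -13.1 0.145 0.138 -0.10 -1; 21.8 33.9 -13.1 0.145 0.138 -0.10 -1; 21.8 33.9 -13.1 0.145 0.138 -0.10 -0.3; 21.8 33.9 -13.1 0.145 0.138 -0.10 0; 21.8 33.9 -13.1 0.145 0.138 -0.10 0; 21.8 33.9 -13.1 0.145 0.138 -0.10 0"

```text
t: 12.15
ee_pos: [0.4201, 0.0821, 0.2832]
tool_rot: [-0.456, -3.096, -0.003]
wrist_force: [-0.1, -0.2, -0.8]
finger_gap: 0.5
```

Run:
```python
from h import *
s=st();print(s['t'],s['ee_pos'],s['qpos'],s['wrist_force'])
ang=YAW+np.pi/2-.46
rel([.531,.202,.22],down_R(ang),s)
```

```text
12.15 [0.4200802  0.08208353 0.28315981] [ 0.06921167 -0.35258219  1.84227575  0.00450349  1.66385551 -1.20848219] [-0.09916749 -0.21229034 -0.84834876]
turn [-0.  -0.7  0.1] shift [-0.0724  0.1468  0.0622]
```

Emit:
step_arm --steps "0 0 0 -0.072 0.147 0.02 0; 0 -0.7 0 -0.072 0.147 0.04 0; 0 -0.7 0 -0.072 0.147 0.062 0; 0 -0.7 0 -0.072 0.147 0.062 0; 0 -0.7 0 -0.072 0.147 0.062 0; 0 -0.7 0 -0.072 0.147 0.062 0"

```text
t: 12.75
ee_pos: [0.5311, 0.2006, 0.2253]
tool_rot: [0.461, 3.1, 0.002]
wrist_force: [0.5, -0.6, 0.1]
finger_gap: 0.506
```

Run:
```python
from h import *
s=st();print(s['t'],s['ee_pos'],s['qpos'])
w=snap('wrist','w8.png')
h=cv2.cvtColor(w['pixels'],cv2.COLOR_RGB2HSV);R0=R.from_rotvec(s['tool_rot']).as_matrix()
m=cv2.inRange(h,(45,80,40),(85,255,255))
print('expected axis px',proj(w,[[.531,.202,.147]]))
# white line: bright low-sat pixels inside green hull
c=max(cv2.findContours(m,0,1)[0],key=cv2.contourArea);hull=np.zeros_like(m);cv2.drawContours(hull,[cv2.convexHull(c)],0,255,-1)
wl=cv2.inRange(h,(0,0,150),(180,70,255))&hull
n,l,stt,ct=cv2.connectedComponentsWithStats(wl);i=1+np.argmax(stt[1:,4]);pts=np.argwhere(l==i)[:,::-1].astype(np.float32)
r=cv2.minAreaRect(pts);print('line',stt[i],r)
bx=cv2.boxPoints(r);o=sorted(range(4),key=lambda k:np.linalg.norm(bx[k]-bx[0]))
e1=(bx[0]+bx[o[1]])/2;e2=(bx[o[2]]+bx[o[3]])/2
P1,P2=onz(w,*e1,.147),onz(w,*e2,.147);print(P1,P2,np.linalg.norm(P1-P2),'mid',(P1+P2)/2,'ang',np.degrees(np.arctan2(*(P1-P2)[[1,0]])))
print('tool y',R0[:,1])
```

```text
12.75 [0.53113611 0.20058724 0.22529267] [ 0.27191623  0.03964827  1.59507376 -0.00174252  1.49993665 -1.00361277]
expected axis px [[273.29317722 217.96772428]]
line [272 193   6  55 290] ((274.5, 220.0), (54.0, 5.0), 90.0)
[0.51392267 0.2080208  0.147     ] [0.55248916 0.19641612 0.147     ] 0.04027460022440968 mid [0.53320592 0.20221846 0.147     ] ang 163.25343356440393
tool y [0.29087528 0.95675831 0.00225858]
```

View pics/w8.png

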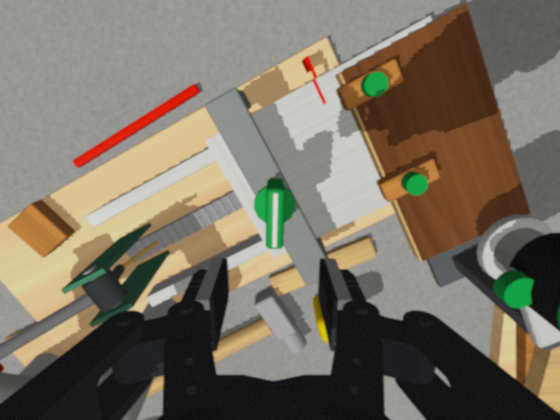

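Wrist view: the white line on the wing is at (274,193 to 247), upright and midway between the jaws, so the jaws lie square across the wing. Red line and pointer still meet at (312,75).

Emit:
step_arm --steps "0 0 0 -0.001 0.002 0.02 0; 0 0 0 -0.001 0.002 0.045 0; 0 0 0 -0.001 0.002 0.06 0; 0 0 0 -0.001 0.002 0.06 0; 0 0 0 -0.001 0.002 0.06 0"

```text
t: 13.3
ee_pos: [0.534, 0.2025, 0.1668]
tool_rot: [0.461, 3.099, 0.002]
wrist_force: [0.3, 0.1, 1.5]
finger_gap: 0.5
```

Run:
```python
from h import *
s=st();print(s['t'],s['ee_pos'],s['wrist_force'])
w=snap('wrist')
h=cv2.cvtColor(w['pixels'],cv2.COLOR_RGB2HSV)
m=cv2.inRange(h,(45,80,40),(85,255,255));c=max(cv2.findContours(m[:, 200:350],0,1)[0],key=cv2.contourArea)
c[:,:,0]+=200;print(cv2.boundingRect(c))
wl=cv2.inRange(h,(0,0,150),(180,70,255));hull=np.zeros_like(m);cv2.drawContours(hull,[cv2.convexHull(c)],0,255,-1);wl&=hull
n,l,stt,ct=cv2.connectedComponentsWithStats(wl);i=1+np.argmax(stt[1:,4]);x,y,ww,hh,_=stt[i];print(stt[i])
P1,P2=onz(w,x+ww/2,y,.147),onz(w,x+ww/2,y+hh,.147);print(P1,P2,(P1+P2)/2)
for z in(.1,.11): print(proj(w,[(.5325,.2022,z)]))
```

```text
13.3 [0.53398498 0.20248759 0.1667815 ] [0.28549252 0.0750903  1.51168778]
(246, 196, 52, 93)
[267 220   7  69 334]
[0.51469157 0.20811596 0.147     ] [0.5534517  0.19628429 0.147     ] [0.53407164 0.20220012 0.147     ]
[[270.2311591  222.46161494]]
[[270.12578739 227.91139831]]
```

Axis measured at (0.533, 0.202), within about 1 mm of the TCP. Descend and grip.

Emit:
step_arm --steps "0 0 0 0 0 0.015 0; 0 0 0 0 0 0.032 0; 0 0 0 0 0 0.048 0; 0 0 0 0 0 0.048 0; 0 0 0 0 0 0.048 -0.5; 0 0 0 0 0 0.048 -1; 0 0 0 0 0 0.048 -1; 0 0 0 0 0 0.048 -1"

```text
t: 14.15
ee_pos: [0.5344, 0.2017, 0.1185]
tool_rot: [0.461, 3.1, -0.002]
wrist_force: [-1.8, -5.9, 2.1]
finger_gap: 0.144
```

Emit:
step_arm --steps "0 0 0 0 0 0 -1; 0 0 0 0 0 0 -1; 0 0 -6 0 0 0 -1; 0 0 -12 0 0 0 -1; 0 0 -18 0 0 0 -1; 0 0 -22 0 0 0 -1; 0 0 -22 0 0 0 -1"

```text
t: 14.85
ee_pos: [0.5343, 0.2023, 0.1185]
tool_rot: [-0.142, 3.131, -0.002]
wrist_force: [-3.3, -4.0, 2.0]
finger_gap: 0.138
```

Run:
```python
from h import *
s=st();print(s['t'],s['ee_pos'],s['qpos'],s['wrist_force'],s['wrist_torque'],s['finger_gap'])
y=R.from_rotvec(s['tool_rot']).as_matrix()[:,1];print(np.degrees(np.arctan2(y[1],y[0]))-90)
```

```text
14.85 [0.53428595 0.20233605 0.11852155] [ 0.27420486  0.12852573  1.70043319 -0.0031183   1.30585848 -1.38665819] [-3.28072965 -4.01801727  1.95332926] [-0.59862191  0.66919228  0.0117329 ] 0.13765569703558972
5.206286486983828
```

Emit:
step_arm --steps "0 0 -2 0 0 0 -1; 0 0 -4 0 0 0 -1; 0 0 -4 0 0 0 -1"

```text
t: 15.15
ee_pos: [0.5342, 0.2025, 0.1185]
tool_rot: [-0.249, 3.125, -0.002]
wrist_force: [-4.0, -4.4, 2.1]
finger_gap: 0.141
```

```bash
cat > q.py <<'E'
from h import *
s=st();print(s['t'],s['ee_pos'],s['wrist_force'],s['wrist_torque'],s['finger_gap'])
y=R.from_rotvec(s['tool_rot']).as_matrix()[:,1];print(np.degrees(np.arctan2(y[1],y[0]))-90)
E
python3 q.py
```

```text
15.15 [0.53423335 0.20245954 0.11850308] [-3.9575374  -4.39775587  2.06102157] [-0.53364419  0.66430576  0.02444007] 0.14143944438693626
9.117933281355931
```

Emit:
step_arm --steps "0 0 -1.5 0 0 0 -1; 0 0 -3 0 0 0 -1; 0 0 -3 0 0 0 -1"

```text
t: 15.45
ee_pos: [0.5342, 0.2025, 0.1185]
tool_rot: [-0.33, 3.117, -0.002]
wrist_force: [-3.9, -3.4, 2.2]
finger_gap: 0.142
```

```bash
python3 q.py
```

```text
15.45 [0.53422299 0.20249218 0.11851127] [-3.91445248 -3.40264811  2.23418729] [-0.45357947  0.76646735 -0.34342704] 0.14243870443984197
12.068822356183531
```

Torque jumps to -0.34 N m at a yaw of about 11 degrees, so the wing is at its anticlockwise stop. Ease off slightly and push down.

Emit:
step_arm --steps "0 0 0.7 0 0 0 -1; 0 0 0.7 0 0 0.005 -1; 0 0 0.7 0 0 0.010 -1; 0 0 0.7 0 0 0.014 -1; 0 0 0.7 0 0 0.018 -1; 0 0 0.7 0 0 0.019 -1; 0 0 0.7 0 0 0.019 -1"

```text
t: 16.15
ee_pos: [0.5344, 0.2025, 0.1006]
tool_rot: [-0.31, 3.119, -0.002]
wrist_force: [-7.5, -5.0, 10.6]
finger_gap: 0.14
```

```bash
python3 q.py
```

```text
16.15 [0.53438604 0.2025443  0.10056604] [-7.46361379 -4.9926254  10.57387245] [-0.72657809  1.57988751 -0.21797552] 0.1399034148515915
11.340078064108312
```

It went 17.9 mm, fully down. Now turn clockwise.

Emit:
step_arm --steps "0 0 7 0 0 0.0005 -1; 0 0 15 0 0 0.0005 -1; 0 0 23 0 0 0.0005 -1; 0 0 31 0 0 0.0005 -1; 0 0 39 0 0 0.0005 -1; 0 0 47 0 0 0.0005 -1; 0 0 54 0 0 0.0005 -1; 0 0 54 0 0 0.0005 -1"

```text
t: 16.95
ee_pos: [0.5344, 0.2011, 0.1005]
tool_rot: [1.146, 2.917, -0.001]
wrist_force: [-10.2, -12.2, 16.1]
finger_gap: 0.142
```

```bash
python3 q.py
```

```text
16.95 [0.53442589 0.20106607 0.1004905 ] [-10.24941132 -12.24662308  16.09991129] [-2.19187999  1.92627057 -0.04667962] 0.14166106579143445
-42.91805651229974
```

Emit:
step_arm --steps "0 0 7 0 0 0 -1; 0 0 14 0 0 0 -1; 0 0 21 0 0 0 -1; 0 0 28 0 0 0 -1; 0 0 33 0 0 0 -1; 0 0 33 0 0 0 -1; 0 0 33 0 0 0 -1"

```text
t: 17.65
ee_pos: [0.5338, 0.2004, 0.1005]
tool_rot: [1.923, 2.475, -0.0]
wrist_force: [-15.0, -15.3, 19.4]
finger_gap: 0.139
```

```bash
python3 q.py
```

```text
17.65 [0.53377733 0.20044844 0.1004551 ] [-15.00631478 -15.32394032  19.4165149 ] [-2.80878882  2.62885651 -0.00309744] 0.139138824834958
-75.68204499168522
```

Emit:
step_arm --steps "0 0 1.5 -0.001 -0.0015 0 -1; 0 0 3 -0.001 -0.0015 0 -1; 0 0 4.5 -0.001 -0.0015 0 -1; 0 0 5.5 -0.001 -0.0015 0 -1; 0 0 5.5 -0.001 -0.0015 0 -1"

```text
t: 18.15
ee_pos: [0.5334, 0.2001, 0.1005]
tool_rot: [2.038, 2.381, 0.004]
wrist_force: [-9.5, -10.3, 15.4]
finger_gap: 0.143
```

```bash
python3 q.py
```

```text
18.15 [0.53341183 0.20007426 0.10049632] [ -9.50520046 -10.32303532  15.40700881] [-2.019019    1.7016279   0.65532142] 0.1428373627257781
-81.13635003527129
```

Torque is +0.66 N m, at the clockwise stop. Relax 3 mm upward to check that it holds, then open.

Emit:
step_arm --steps "0 0 -0.5 0 0 -0.002 -1; 0 0 -0.5 0 0 -0.004 -1; 0 0 -0.5 0 0 -0.004 -1; 0 0 -0.5 0 0 -0.004 -1"

```text
t: 18.55
ee_pos: [0.5333, 0.2, 0.1032]
tool_rot: [2.027, 2.39, 0.004]
wrist_force: [-4.1, -8.7, 4.4]
finger_gap: 0.138
```

```bash
python3 q.py
```

```text
18.55 [0.53327473 0.20004806 0.10320812] [-4.143719   -8.73687952  4.40442013] [-1.68042758  0.69375161  0.58576725] 0.1383852128570914
-80.61475352750091
```

Emit:
step_arm --steps "0 0 0 0 0 0 -0.3; 0 0 0 0 0 0 0; 0 0 0 0 0 0 0; 0 0 0 0 0 0 0; 0 0 0 0 0 -0.02 0; 0 0 0 0 0 -0.06 0; 0 0 0 0 0 -0.10 0; 0 0 0 0 0 -0.12 0"

```text
t: 19.35
ee_pos: [0.5337, 0.2022, 0.2266]
tool_rot: [2.026, 2.39, 0.014]
wrist_force: [0.5, 0.6, 0.4]
finger_gap: 0.504
```

Emit:
step_arm --steps "0 0 0 -0.02 -0.05 -0.03 0; 0 0 0 -0.03 -0.10 -0.03 0; 0 0 0 -0.03 -0.10 -0.03 0; 0 0 0 -0.03 -0.10 -0.03 0"

```text
t: 19.75
ee_pos: [0.4374, 0.1553, 0.2522]
tool_rot: [2.028, 2.391, 0.009]
wrist_force: [0.4, -1.0, 0.3]
finger_gap: 0.498
```

```bash
python3 q.py
python3 - <<'E'
from h import *
a=snap('top');b=snap('side')
for s,box,z in((a,(100,160,240,310),0),(b,(190,250,320,400),0)):
    pass
p=cv2.resize(a['pixels'][235:330,90:185],(400,400),interpolation=2);q=cv2.resize(b['pixels'][310:410,160:260],(400,400),interpolation=2)
cv2.imwrite('pics/f.png',cv2.cvtColor(np.hstack([p,q]),cv2.COLOR_RGB2BGR))
J=jr();c=np.array([.533,.201,0]);yd=R.from_euler('z',.19).apply([0,.02,0])
for z in(.147,.132,.129): print(z,[( (proj(a,[c+[0,0,z]+k*yd])[0]-[90,235])*400/95).round() for k in(-1,1)],[((proj(b,[c+[0,0,z]+k*yd])[0]-[160,310])*4).round() for k in(-1,1)])
E
```

```text
19.75 [0.43740503 0.15534743 0.25221362] [ 0.3894246  -1.00474465  0.25399674] [-0.00620849  0.02458478 -0.00014175] 0.49764227090377866
-80.60212468430605
0.147 [array([189., 119.]), array([106., 146.])] [array([256., 118.]), array([212., 211.])]
0.132 [array([199., 122.]), array([118., 148.])] [array([258., 141.]), array([216., 233.])]
0.129 [array([201., 122.]), array([120., 148.])] [array([259., 146.]), array([216., 238.])]
```

View pics/f.png

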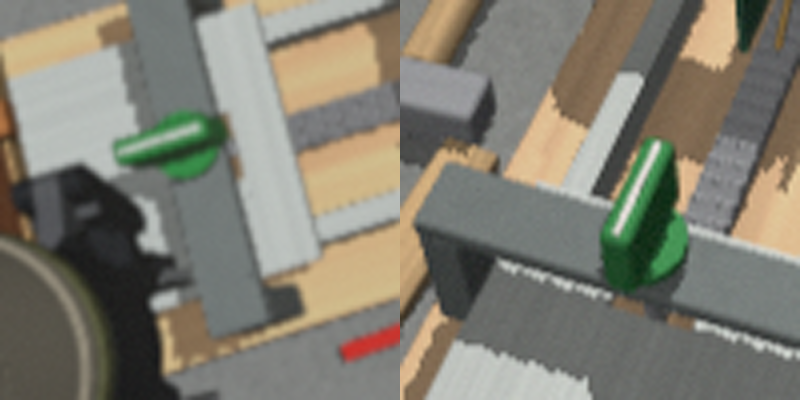

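The wing lies along jig y. Its white line (top crop (200,124) to (120,153), side crop (258,142) to (217,233)) matches a top height of 0.132, which is 15 mm down and locked. The gripper is free.

```bash
python3 -c "
from plant import ctrl
print(ctrl.close_job())"
```

```text
the job is handed in; nothing more can be done
None
```

The job is done and handed in, at about 20 s of the 64 s allowed. I pumped the pedal with the closed, leaned-back gripper until the sled's red line met the pointer, then let the pedal come up. After that I turned the wing to its anticlockwise stop, pushed the stud down 17.9 mm and turned it clockwise to its stop.

**Last checks:**
- **Lock:** after I released the wing and moved clear, both camera views put the white line along jig y. Its height was about 0.132 m, which matches the 15 mm rest position, so the stud is down and locked.
- **Stops:** the torque rose to 0.34 N m at the anticlockwise stop and 0.66 N m at the clockwise stop, after about 90 degrees of travel.
- **Free of contact:** the wrist force was about 1 N with the gripper away from the jig.

**What did not go cleanly:**
- **Uneven teeth:** one pump stroke advanced the sled only about 6.5 mm and the next about 1.5 mm. The first was probably released slightly short of the stop. Later strokes were in step and the red line ended on the pointer.
- **Force peak:** one stroke peaked at 41 N upward at the wrist, with the fingertips on the pedal stop. That is just over 40 N, but it was on the fingertips and not on the arm or the gripper's body.
- **Jig angle:** my measurements of it differed by about 2 degrees, so I found the wing stops by torque instead.
- **Bystanders:** I saw no contact with them, but I did not measure their positions at the end.

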